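# Level the condiment stand with a spirit level

### The job

The white condiment shelf is out of level. Stand the blue spirit level upright on the clear front strip of the shelf, lengthwise along it, and press it down so that it beds flat; then let go of it and turn the black knob of the levelling foot until the bubble rests between the two lines. Then press down on top of the spirit level again with a steady push of about 10 N, and finish while still pressing it onto the shelf with the bubble between the lines, leaving everything else on the counter where it is.

Things in the scene. Friction and masses are not known exactly. Their poses are not given: they have to be found in the camera images.
- level_mid (a point): Spirit level: blue bar 200 mm long, 24 mm thick, 46 mm tall, about 0.3 kg, standing upright on its long narrow base on the black counter, green vial in the middle of its flat top. This point is its centre, 23 mm above its base; x along its length, z up. Its plain sides can be gripped anywhere across the 24 mm. Both ends are alike: it may stand either way round.
- level: The same spirit level; origin at the centre of its underside, x along its length, z up.
- bubble (a joint): Offset (m) of the pale 20 mm bubble from the middle of the vial, along the level's x axis, -0.026 to 0.026. Black lines lie 14 mm either side of the middle: between them means within 4 mm of 0. It floats to the higher end, 1.2 mm per mrad of slope, and settles about 1 s after motion stops. With the level on the shelf, one radian of the knob moves it about 7.2 mm.
- strip (a point): Middle of the clear front strip of the white shelf, on its upper face, 88 mm above the counter when level. Its y axis runs along the board, x points back from the front edge, z up. The front edge is 50 mm in front; clear jars seated in the board begin 69 mm behind and stand 22 mm (lid knobs 47 mm) above it. The board goes on 140 mm to +y and 220 mm to -y; the knob is at -y.
- shelf: The same shelf: a stiff board 360 x 200 x 8 mm with its seated jars, on two fixed legs near its +y end and the levelling foot near its -y end. Origin on the counter midway between the fixed legs, axes as at the strip. It tilts about the line through these legs; the knob end starts too low by about 0.4 to 1 degree. Chrome leg nuts 10 mm high stand on its +y end.
- knob (a point): Middle of the black knurled knob on the levelling foot, on its vertical axis: round, 42 mm in diameter, 30 mm tall (15 mm above and below this point), 119 mm above the counter, about 16 mm or more clear above the shelf. It stays at its height, turns stiffly (0.12 N m) and stays where it is left. Clockwise from above raises this end of the shelf, 12 mm a turn.
- mustard_jar: Lidded jar of mustard powder, 76 mm wide, 80 mm tall, on the counter in front of the shelf; leave alone. Origin: centre of its underside.
- cumin_jar: Open brown jar, 72 mm wide, 58 mm tall, right of the shelf; leave alone. Origin: centre of its underside.
- lid: White jar lid with a chrome knob lying on the counter, 76 mm wide, 26 mm tall, on the right; leave alone. Origin: centre of its underside.
- red_bottle: Red squeeze bottle, 56 mm wide, 178 mm tall, behind the shelf on the left; leave alone. Origin: centre of its underside.
- yellow_bottle: Yellow squeeze bottle, 56 mm wide, 178 mm tall, far left; leave alone. Origin: centre of its underside.
- salt_shaker: White salt shaker with a steel top, 44 mm wide, 77 mm tall, far right; leave alone. Origin: centre of its underside.
- scoop: White plastic spoon, 150 mm long, lying on the counter near the robot; leave alone. Origin: underside, x along it.

How it is judged (in metres and radians):
On the way, in this order (a step that is already met when the one before it is completed fails the run):
1. the spirit level stands upright and lengthwise on the shelf and is pressed down onto it by the robot (more than 5 N between level and shelf) (z of level_mid in the frame of strip between 0.017 and 0.03 m and x of level_mid in the frame of strip between -0.055 and 0.06 m and y of level_mid in the frame of strip between -0.14 and 0.1 m and angle between the x axis of level_mid and the y axis of strip, either way round below 0.15 rad and (contact force between level and the fingers above 2 N or contact force between level and the arm above 2 N) and contact force between level and shelf above 5 N), for 0.2 s.
2. with the robot's hand off the level, the foot is turned until the shelf is level and the bubble rests between the lines (z of level_mid in the frame of strip between 0.017 and 0.03 m and x of level_mid in the frame of strip between -0.055 and 0.06 m and y of level_mid in the frame of strip between -0.14 and 0.1 m and angle between the x axis of level_mid and the y axis of strip, either way round below 0.15 rad and value of joint bubble between -0.0045 and 0.0045 m and angle between strip's own z axis and vertical below 0.0055 rad and contact force between level and the fingers below 0.2 N and contact force between level and the arm below 0.2 N), for 0.3 s.
At the end, for the whole second after the job is handed in: Robot still pressing the level onto the shelf, 5 to 40 N between them (its weight of some 3 N included); level upright, at rest, within 8 degrees of lengthwise; bubble within 4.5 mm of the vial's middle, shelf within 0.3 degrees of level; everything else in place (all of step 1 and value of joint bubble between -0.0045 and 0.0045 m and angle between strip's own z axis and vertical below 0.0055 rad and contact force between level and shelf below 40 N and linear speed of level below 0.02 m/s); the arm keeps its last pose, push and grip.
It fails at once if something else on the counter is pushed more than 30 mm from its place (distance of any of mustard_jar, cumin_jar, lid, red_bottle, yellow_bottle, salt_shaker, scoop from where it was at the start of the episode above 0.03 m).
It also fails if it takes over 72 s, if anything falls off the work surface, if the arm or the gripper's body presses on something with over 40 N, if the wrist force passes 120 N, or if a joint passes its speed limit or range.

### The arm

A 6-joint arm with a two-finger parallel gripper is mounted at the origin on the work surface. World frame = base frame: x ahead of the robot, y to its left, z up, the work surface at z = 0. Lengths are in mm, angles in rad, forces in N, time in s.
With the tool pointing down it reaches from about 300 to 775 mm from the base axis. Payload 14.6 kg.
Tool frame: the origin (TCP) lies at the very end of the fingers, on their centre line; the grasp point (between the pads) lies manip.grip_depth behind it (manip.grip_depth is the distance from the TCP to the grasp point, in mm); x points along the fingers, z is the direction in which the jaws open and shut, and the axes are right-handed (so a half turn about x gives the same grasp; the last joint's range is limited). The gripper opens to 94 mm and grips with 3 to 60 N. Pads are 16 mm wide; open, the fingers measure 119 mm over their backs; the gripper's body (75 mm by 177 mm) begins 78 mm behind the grasp point.
Start: joints at [-1.417, 0.3, 1.521, -0, 1.321, -0.067], TCP at [120.449, -536.639, 205.446] pointing down, gripper open.
Joint ranges: [-3.03, 3.03], [-0.79, 2.21], [0.23, 2.52], [-1.04, 4.18], [0, 3.07], [-2.55, 2.55]. Speed limits (rad/s): [2.22, 2.22, 2.57, 3.14, 3.14, 3.14].

### API

Orientations are given as [roll, pitch, yaw] about the fixed x, y, z axes, in that order (R = Rz(yaw) Ry(pitch) Rx(roll)).
In Python, from cell import manip gives the robot as it stands.
- The arm moves only by the tool step_arm, never from a script. Its argument "commands" is one flat list of numbers, 7 for each row, row after row: the shift along the tool's x, y, z in m, then the turn, a rotation vector about the tool's x, y, z in degrees, then the finger opening in m, from 0 to 0.094. A call has 1 to 5 rows; each row shifts and turns the commanded pose from where the row before left it, along the tool's axes as they then stand; what a row does not reach is not made up. A row lasts 1/8 s, in which the tool goes at most 62.5 mm and 10.7 degrees, less where a joint would pass 70% of its speed; a pose out of reach is approached as far as the arm can. A call with a gripper value outside its range is refused whole. The fingers move at their own pace and stop on an object; "squeeze" is the grip in N (left out, the last holds). Time passes only in rows, so rows that do not move let the fingers close. It gives the time, the measured TCP pose, the force and the opening at its end, in the units of the state.
- manip.read_state(): the state, without advancing time (a new reading comes with each control period).
- manip.camera(name): name is "scene" or "top"; returns the picture (400x640x3 uint8, red, green, blue); there is no depth.
- manip.camera_model(name): a dict with "intrinsics" (3x3 intrinsics, pixels), "origin" and "orientation" of the camera in the world. Camera axes: x right, y up, looking along -z (the intrinsics and any distortion apply to the point x, -y, -z); pixel columns grow to the right and rows downward; lengths in mm; the calibration is good to about 2 mm. A picture is of the moment at which its call begins. camera_model takes no time and is no camera call.
- manip.sign_off(): hands the job in, once; it reports no verdict.
Trained networks look in the newest picture that a camera, given by its name, has taken for a name from the list of things; names that differ only in an ending like _2 or _b are one class to them, and where a whole thing is asked for, a point or a joint stands for the part that bears it (a point fixed in the world has none). Each returns a list of dicts, best first, with "score" (0 to 1); they miss things now and then, are a little off and sometimes report something else, mostly with a low value. They report only what shows in the picture. A call takes as long as a camera call.
- manip.find_in(thing, camera): "centre" ([row, column] in pixels, amid what is visible of it).
- manip.outline_of(thing, camera): "pixels" (400x640 bool, what is visible of it) and "centre" ([row, column] in pixels, amid what is visible of it).
The state is a dict: "clock": time; "joints": joint angles; "qd": joint speeds; "effort": joint torques, N m; "eef_pos": TCP position; "eef_rot": TCP orientation; "wrist_force": force on the tool from outside, world axes, zero at the start; "moment": the same for the moment, N m; "finger_gap": finger opening in mm.
Only numpy, scipy, OpenCV 4.12 (cv2) and the standard library are available. Lean on these libraries where they do the work, as an engineer would, in place of code of your own. Each camera call takes 0.05 s, during which the arm holds its last target. There are 200 camera calls.

## Working session

There is one attempt and no reset: what is moved stays moved. The work goes in short steps, Python scripts to look and compute and a tool call to move; the robot and the scene stay as the last step left them, time stands still between calls to the robot, and variables do not carry over. Pictures are saved under pics/ and viewed, about 8 in all and at most 12, crops included, and the job is handed in when it is done.

Besides the shell and the picture viewer there is one more tool, called after "Request:" as name(argument=value, ...) on one line, values as JSON. step_arm: Moves the arm, as the interface text tells. Its arguments: {"type":"object","properties":{"commands":{"type":"array"},"squeeze":{"type":"number"}},"required":["commands"]}

```bash
ls; mkdir -p pics; cat > h.py <<'E'
import numpy as np, cv2
from cell import manip
from scipy.spatial.transform import Rotation as R
def cam(n):
    m=manip.camera_model(n);K=np.array(m["intrinsics"]);o=np.array(m["origin"],float);Q=np.array(m["orientation"],float)
    if Q.shape!=(3,3): Q=R.from_euler('xyz',Q).as_matrix() if Q.size==3 else R.from_quat(Q).as_matrix()
    return K,o,Q
def ray(n,rc):
    K,o,Q=cam(n);d=np.linalg.inv(K)@[rc[1],rc[0],1];return o,Q@[d[0],-d[1],-d[2]]
def onz(n,rc,z):
    o,d=ray(n,rc);return o+d*(z-o[2])/d[2]
def proj(n,p):
    K,o,Q=cam(n);c=Q.T@(np.array(p,float)-o);u=K@[c[0],-c[1],-c[2]];return u[1]/u[2],u[0]/u[2]
def shot(n,f):
    im=manip.camera(n);cv2.imwrite(f"pics/{f}.png",im[:,:,::-1]);return im
E
python3 - <<'E'
from h import *
for n in("scene","top"):
    m=manip.camera_model(n);print(n,m)
    shot(n,n+"0")
    for t in("level","bubble","strip","shelf","knob","mustard_jar","cumin_jar","lid","scoop"):
        try:
            r=manip.find_in(t,n);print(t,[(np.round(x["centre"]),round(x["score"],2)) for x in r[:2]])
        except Exception as e: print(t,e)
print(manip.grip_depth,manip.read_state())
E
```

```text
pics
scene {'intrinsics': array([[515.44515521,   0.        , 319.04552293],
       [  0.        , 515.44515521, 220.63684325],
       [  0.        ,   0.        ,   1.        ]]), 'origin': array([1455.83688751,  468.26380208, 1375.58429962]), 'orientation': array([6.70486732e-01, 9.18455460e-04, 2.03338599e+00])}
level [(array([233., 420.]), 0.81), (array([293., 380.]), 0.59)]
bubble []
strip [(array([224., 305.]), 0.61), (array([236., 416.]), 0.48)]
shelf [(array([224., 304.]), 0.69)]
knob [(array([193., 262.]), 0.66)]
mustard_jar [(array([176., 291.]), 0.69)]
cumin_jar [(array([209., 206.]), 0.8)]
lid [(array([174., 261.]), 0.84)]
scoop [(array([206., 364.]), 0.72), (array([210., 205.]), 0.44)]
top {'intrinsics': array([[477.25035058,   0.        , 305.21658085],
       [  0.        , 477.25035058, 202.19435277],
       [  0.        ,   0.        ,   1.        ]]), 'origin': array([ 499.4829998 ,    4.16622504, 1350.53346847]), 'orientation': array([ 0.03485509, -0.00530939, -1.58840422])}
level [(array([256., 194.]), 0.7)]
bubble []
strip [(array([190., 316.]), 0.83)]
shelf [(ar
[... 247 characters left out ...]
([267., 275.]), 0.78)]
18.8 {'clock': 1.0, 'joints': array([-1.41664201e+00,  2.99868557e-01,  1.52100526e+00,  1.19272189e-06,
        1.32066261e+00, -6.65753082e-02]), 'qd': array([ 1.61998532e-03,  4.16453783e-05, -8.22215795e-04,  1.05053391e-03,
        5.48035495e-04,  4.03690764e-04]), 'effort': array([ 9.02670890e-04, -5.31663859e+01, -3.52910542e+01,  7.08789588e-02,
        2.13313202e-02, -7.82907307e-06]), 'eef_pos': array([ 120.42836349, -536.65210261,  205.46060729]), 'eef_rot': array([-0.04602205,  1.5707401 , -1.39608905]), 'wrist_force': array([-0.13149099,  0.14787282,  0.26727072]), 'moment': array([ 0.05018033, -0.03708233,  0.02706067]), 'finger_gap': 93.99030483345405}
```

View pics/top0.png

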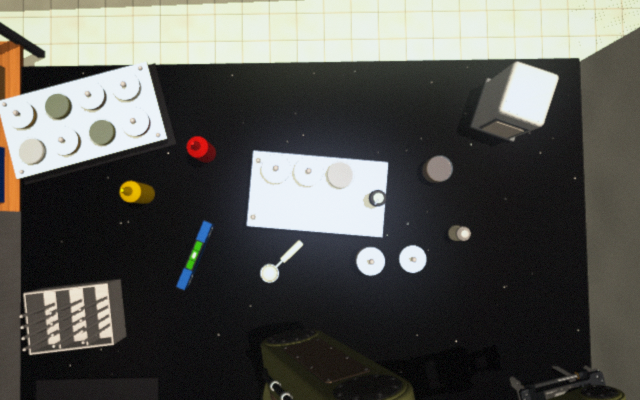

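View pics/scene0.png

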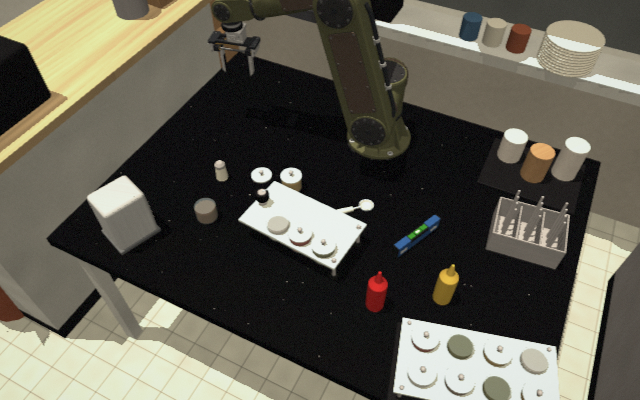

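Top view: the level runs from about (223,208) to (288,182). The shelf corners are at about (151,252), (161,388), (237,384) and (226,247), with the knob at (198,377). The mustard jar is in front of the shelf at (262,371).

```bash
python3 - <<'E'
from h import *
im=manip.camera("top");manip.camera("scene")
for t,z in(("level",46),("shelf",88),("knob",130),("mustard_jar",75),("scoop",5),("lid",15)):
    for n in(("top","scene") if t in("level","knob") else ("top",)):
        r=manip.outline_of(t,n)
        if not r: print(t,n,"none");continue
        for x in r[:1 if t!="lid" else 2]:
            m=x["pixels"].astype(np.uint8)
            c=max(cv2.findContours(m,0,2)[0],key=cv2.contourArea)[:,0,:]
            P=np.array([onz(n,(v,u),z)[:2] for u,v in c]).astype(np.float32)
            rc=cv2.minAreaRect(P);print(t,n,round(x["score"],2),"ctr",np.round(rc[0],1),"size",np.round(rc[1],1),"ang",round(rc[2],1))
            if t in("shelf","level"): print(np.round(cv2.boxPoints(rc),1).tolist())
# blue/green colour check
h=cv2.cvtColor(im,cv2.COLOR_RGB2HSV)
b=((h[...,0]>40)&(h[...,0]<130)&(h[...,1]>120)&(h[...,2]>60)).astype(np.uint8);b[:, :160]=0;b[:,260:]=0;b[:200]=0
v,u=np.nonzero(b);P=np.array([onz("top",p,46)[:2] for p in zip(v,u)]).astype(np.float32);print("colour",cv2.minAreaRect(P))
w=((h[...,2]>200)&(h[...,1]<60)).astype(np.uint8);w[:130]=0;w[245:]=0;w[:,:235]=0;w[:,400:]=0
v,u=np.nonzero(w);P=np.array([onz("top",p,86)[:2] for p in zip(v,u)]).astype(np.float32);rc=cv2.minAreaRect(P);print("white",rc,cv2.boxPoints(rc))
cv2.imwrite("pics/crop1.png",cv2.resize(im[140:300,160:410,::-1],None,fx=3.2,fy=3.2,interpolation=2))
E
```

```text
level top 0.66 ctr [408. 297.] size [ 31. 200.] ang 66.7
[[310.0, 322.29998779296875], [493.70001220703125, 243.3000030517578], [506.0, 271.79998779296875], [322.20001220703125, 350.79998779296875]]
level scene 0.79 ctr [422.7 305.4] size [ 42.9 224.4] ang 67.5
[[310.79998779296875, 328.5], [518.2000122070312, 242.60000610351562], [534.5999755859375, 282.20001220703125], [327.29998779296875, 368.1000061035156]]
shelf top 0.67 ctr [564.2 -36. ] size [359.4 202.3] ang 84.1
[[445.20001220703125, -204.39999389648438], [646.5, -225.10000610351562], [683.0999755859375, 132.5], [481.8999938964844, 153.10000610351562]]
knob top 0.54 ctr [ 549.5 -188.4] size [43.6 41.1] ang 88.7
knob scene 0.55 ctr [ 558.9 -183.2] size [52.3 35.3] ang 30.8
mustard_jar top 0.73 ctr [ 386.8 -172. ] size [77.  73.5] ang 43.9
scoop top 0.94 ctr [383.7  64.2] size [ 49.6 148.5] ang 44.0
lid top 0.77 ctr [ 383.5 -300.5] size [69.9 75.2] ang 88.6
lid top 0.44 ctr [ 554.2 -206.6] size [47.7 45. ] ang 88.7
colour ((406.9012451171875, 301.648193359375), (30.471050262451172, 196.44052124023438), 66.74710083007812)Traceback (most recent call last):
  File "<stdin>", line 18, in <module>
  File "h.py", line 11, in onz
    o,d=ray(n,rc);return o+d*(z-o[2])/d[2]
        ~~~^^^^^^
  File "h.py", line 9, in ray
    K,o,Q=cam(n);d=np.linalg.inv(K)@[rc[1],rc[0],1];return o,Q@[d[0],-d[1],-d[2]]
          ~~~^^^
  File "h.py", line 5, in cam
    m=manip.camera_model(n);K=np.array(m["intrinsics"]);o=np.array(m["origin"],float);Q=np.array(m["orientation"],float)
ValueError: time passes only in moves, steps and waits
```

```bash
python3 - <<'E'
import re
s=open('h.py').read()
s=s.replace('def cam(n):\n','import functools\n@functools.lru_cache(None)\ndef cam(n):\n')
s+='''
def st(): return manip.read_state()
def go(p,jaw=None,n=None,s=None):
    """plan from measured pose to TCP p (mm), jaw direction angle (deg, world, mod 180 unless given exactly); prints tool-frame rows"""
    s=s or st();T=R.from_euler('xyz',s["eef_rot"]).as_matrix()
    j=np.degrees(np.arctan2(T[1,2],T[0,2]))
    rot=0 if jaw is None else (jaw-j+90)%180-90   # about world z
    d=np.array(p)-s["eef_pos"];n=n or int(max(np.ceil(np.linalg.norm(d)/58),np.ceil(abs(rot)/10)))
    print("q",np.round(s["joints"],2),"jaw",round(j,1),"tilt",np.round(T[:,0],3),"need rot tool x",round(-rot,1),"rows",n)
    for i in range(n):
        Ti=R.from_euler('z',rot*i/n,degrees=True).as_matrix()@T
        print(np.round(Ti.T@(d/n)/1000,4).tolist(),round(-rot/n,2))
'''
open('h.py','w').write(s)
from h import *
s=st();go((460,-200,205),s=s)
go((409,301,205),66.7,s=s)
E
```

```text
q [-1.42  0.3   1.52 -0.    1.32 -0.07] jaw -77.4 tilt [-0.  0. -1.] need rot tool x 0 rows 9
[0.0001, 0.045, -0.0282] 0.0
[0.0001, 0.045, -0.0282] 0.0
[0.0001, 0.045, -0.0282] 0.0
[0.0001, 0.045, -0.0282] 0.0
[0.0001, 0.045, -0.0282] 0.0
[0.0001, 0.045, -0.0282] 0.0
[0.0001, 0.045, -0.0282] 0.0
[0.0001, 0.045, -0.0282] 0.0
[0.0001, 0.045, -0.0282] 0.0
q [-1.42  0.3   1.52 -0.    1.32 -0.07] jaw -77.4 tilt [-0.  0. -1.] need rot tool x 35.9 rows 16
[0.0, 0.0291, -0.0471] 2.25
[0.0, 0.0272, -0.0482] 2.25
[0.0, 0.0253, -0.0493] 2.25
[0.0, 0.0233, -0.0502] 2.25
[0.0, 0.0213, -0.0511] 2.25
[0.0, 0.0193, -0.0519] 2.25
[0.0, 0.0173, -0.0526] 2.25
[0.0, 0.0152, -0.0532] 2.25
[0.0, 0.0131, -0.0538] 2.25
[0.0, 0.011, -0.0543] 2.25
[0.0, 0.0088, -0.0547] 2.25
[0.0, 0.0067, -0.055] 2.25
[0.0, 0.0045, -0.0552] 2.25
[0.0, 0.0024, -0.0553] 2.25
[0.0, 0.0002, -0.0554] 2.25
[0.0, -0.002, -0.0553] 2.25
```

```bash
sed -i 's/def go(p,jaw=None,n=None,s=None):/def go(p,jaw=None,n=None,s=None,rot=None):/; s/    rot=0 if jaw is None else/    if rot is None: rot=0 if jaw is None else/' h.py; python3 - <<'E'
from h import *
s=dict(st());go((450,-220,200),rot=55,s=s,n=9)
E
```

```text
q [-1.42  0.3   1.52 -0.    1.32 -0.07] jaw -77.4 tilt [-0.  0. -1.] need rot tool x -55 rows 9
[0.0006, 0.0434, -0.0263] -6.11
[0.0006, 0.046, -0.0215] -6.11
[0.0006, 0.048, -0.0165] -6.11
[0.0006, 0.0495, -0.0113] -6.11
[0.0006, 0.0504, -0.006] -6.11
[0.0006, 0.0508, -0.0006] -6.11
[0.0006, 0.0505, 0.0048] -6.11
[0.0006, 0.0497, 0.0102] -6.11
[0.0006, 0.0484, 0.0154] -6.11
```

Request:
step_arm(commands=[0.0006,0.0434,-0.0263,-6.1,0,0,0.094,0.0006,0.046,-0.0215,-6.1,0,0,0.094,0.0006,0.048,-0.0165,-6.1,0,0,0.094,0.0006,0.0495,-0.0113,-6.1,0,0,0.094,0.0006,0.0504,-0.006,-6.1,0,0,0.094])

```text
clock: 2.12
eef_pos: [304.6, -359.6, 202.6]
eef_rot: [-0.092, 1.57, -0.907]
wrist_force: [-0.7, -1.0, -0.7]
finger_gap: 93.7
```

Request:
step_arm(commands=[0.0006,0.0508,-0.0006,-6.1,0,0,0.094,0.0006,0.0505,0.0048,-6.1,0,0,0.094,0.0006,0.0497,0.0102,-6.1,0,0,0.094,0.0006,0.0484,0.0154,-6.1,0,0,0.094])

```text
clock: 2.62
eef_pos: [451.2, -219.0, 200.2]
eef_rot: [-0.17, 1.57, -0.558]
wrist_force: [0.8, -0.6, 0.3]
finger_gap: 94.0
```

```bash
python3 - <<'E'
from h import *
s=dict(st());print(s["clock"],s["eef_pos"]);go((409,301,120),rot=66.7+22.4,s=s,n=10)
E
```

```text
2.625 [ 451.22129126 -219.02245195  200.21418728]
q [-0.52  0.2   1.66 -0.    1.28 -0.14] jaw -22.2 tilt [ 0. -0. -1.] need rot tool x -89.1 rows 10
[0.008, 0.0465, -0.0236] -8.91
[0.008, 0.0496, -0.0161] -8.91
[0.008, 0.0515, -0.0082] -8.91
[0.008, 0.0522, -0.0001] -8.91
[0.008, 0.0516, 0.0079] -8.91
[0.008, 0.0497, 0.0158] -8.91
[0.008, 0.0467, 0.0233] -8.91
[0.008, 0.0425, 0.0303] -8.91
[0.008, 0.0373, 0.0365] -8.91
[0.008, 0.0312, 0.0418] -8.91
```

Request:
step_arm(commands=[0.0,0.0465,-0.0236,-8.9,0,0,0.06,0.0,0.0496,-0.0161,-8.9,0,0,0.06,0.0,0.0515,-0.0082,-8.9,0,0,0.06,0.0,0.0522,-0.0001,-8.9,0,0,0.06,0.01,0.0516,0.0079,-8.9,0,0,0.06])

```text
clock: 3.25
eef_pos: [430.0, 41.4, 190.6]
eef_rot: [-0.359, 1.569, 0.03]
wrist_force: [0.6, 0.3, -0.4]
finger_gap: 59.9
```

Request:
step_arm(commands=[0.01,0.0497,0.0158,-8.9,0,0,0.06,0.015,0.0467,0.0233,-8.9,0,0,0.06,0.015,0.0425,0.0303,-8.9,0,0,0.06,0.015,0.0373,0.0365,-8.9,0,0,0.06,0.015,0.0312,0.0418,-8.9,0,0,0.06])

```text
clock: 3.88
eef_pos: [409.7, 301.7, 119.7]
eef_rot: [-0.633, 1.57, 0.534]
wrist_force: [0.3, -1.0, 0.9]
finger_gap: 59.9
```

```bash
python3 - <<'E'
from h import *
im=shot("top","t1");cv2.imwrite("pics/c1.png",cv2.resize(im[190:320,140:260,::-1],None,fx=4,fy=4,interpolation=2))
s=dict(st());print(s["clock"],s["eef_pos"]);go((409,300,16),66.7,s=s,n=4)
E
```

```text
3.925 [408.31254626 305.60201824 117.80184334]
q [ 0.57  0.31  1.73  0.    1.11 -0.61] jaw 67.4 tilt [-0.002  0.    -1.   ] need rot tool x 0.7 rows 4
[0.0254, -0.0007, -0.0012] 0.18
[0.0254, -0.0007, -0.0012] 0.18
[0.0254, -0.0007, -0.0012] 0.18
[0.0254, -0.0007, -0.0012] 0.18
```

View pics/c1.png

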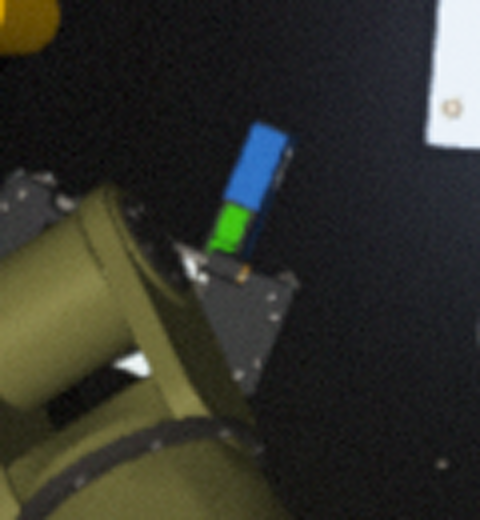

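The visible half of the blue bar and its green vial line up with the gripper. I'll go down and grip.

Request:
step_arm(commands=[0.0254,0,-0.001,0.2,0,0,0.06,0.0254,0,-0.001,0.2,0,0,0.06,0.0254,-0.0005,-0.001,0.2,0,0,0.06,0.0254,-0.0005,-0.001,0.2,0,0,0.06,0,0,0,0,0,0,0.06])

```text
clock: 4.55
eef_pos: [408.6, 295.2, 17.3]
eef_rot: [2.543, 1.568, -2.592]
wrist_force: [0.5, 0.2, 0.1]
finger_gap: 60.1
```

Request:
step_arm(commands=[0,0,0,0,0,0,0.015,0,0,0,0,0,0,0.015,0,0,0,0,0,0,0.015,0,0,0,0,0,0,0.015,0,0,0,0,0,0,0.015], squeeze=25)

```text
clock: 5.18
eef_pos: [409.8, 296.2, 19.0]
eef_rot: [-0.504, 1.569, 0.644]
wrist_force: [0.3, 2.7, 5.4]
finger_gap: 23.8
```

Request:
step_arm(commands=[-0.02,0,0,0,0,0,0.015,-0.04,0,0,0,0,0,0.015,-0.05,0,0,0,0,0,0.015,-0.03,0,0,0,0,0,0.015,0,0,0,0,0,0,0.015])

```text
clock: 5.8
eef_pos: [409.8, 296.0, 159.6]
eef_rot: [-0.633, 1.568, 0.515]
wrist_force: [-0.2, 0.3, -3.8]
finger_gap: 23.8
```

```bash
python3 - <<'E'
from h import *
s=dict(st());print(s["clock"],s["eef_pos"],s["finger_gap"],s["wrist_force"]);go((507.5,9.6,160),-5.85,s=s,n=9)
E
```

```text
5.8 [409.75172524 295.97779779 159.55253922] 23.83658726055824 [-0.19500734  0.32748055 -3.76576457]
q [ 0.55  0.24  1.7  -0.    1.19 -0.59] jaw 65.7 tilt [ 0.002  0.001 -1.   ] need rot tool x 71.6 rows 9
[-0.0001, -0.023, -0.0246] 7.96
[-0.0001, -0.0261, -0.0211] 7.96
[-0.0, -0.0288, -0.0173] 7.96
[-0.0, -0.0309, -0.0132] 7.96
[-0.0, -0.0325, -0.0087] 7.96
[-0.0, -0.0334, -0.0042] 7.96
[0.0, -0.0336, 0.0005] 7.96
[0.0, -0.0332, 0.0051] 7.96
[0.0, -0.0322, 0.0097] 7.96
```

Request:
step_arm(commands=[-0.01,-0.023,-0.0246,8,0,0,0.015,-0.01,-0.0261,-0.0211,8,0,0,0.015,0,-0.0288,-0.0173,8,0,0,0.015,0,-0.0309,-0.0132,8,0,0,0.015,0,-0.0325,-0.0087,8,0,0,0.015])

```text
clock: 6.42
eef_pos: [462.7, 135.4, 176.1]
eef_rot: [2.923, 1.567, -2.916]
wrist_force: [-0.3, 0.1, -3.3]
finger_gap: 24.2
```

Request:
step_arm(commands=[0,-0.0334,-0.0042,8,0,0,0.015,0,-0.0336,0.0005,8,0,0,0.015,0,-0.0332,0.0051,8,0,0,0.015,0,-0.0322,0.0097,7.6,0,0,0.015,0,0,0,0,0,0,0.015])

```text
clock: 7.05
eef_pos: [505.7, 7.5, 176.0]
eef_rot: [-3.02, 1.567, -3.125]
wrist_force: [-0.2, 0.5, -2.7]
finger_gap: 23.8
```

```bash
python3 - <<'E'
from h import *
im=shot("top","t2");i2=shot("scene","s2")
a=cv2.resize(im[130:260,220:410,::-1],(790,540),interpolation=2);cv2.imwrite("pics/c2.png",a)
cv2.imwrite("pics/c3.png",cv2.resize(i2[150:290,220:400,::-1],None,fx=4,fy=4,interpolation=2))
s=dict(st());print(s["clock"],s["eef_pos"],s["finger_gap"],s["wrist_force"]);go((507.5,9.6,115),-5.85,s=s,n=4)
E
```

```text
7.15 [505.38651674   9.23190629 176.64031082] 23.748918388618236 [-0.07475125  0.28275745 -2.24701861]
q [-0.05  0.23  1.68  0.    1.24  0.05] jaw -5.8 tilt [-0.003  0.    -1.   ] need rot tool x 0.0 rows 4
[0.0154, 0.0001, 0.0006] 0.01
[0.0154, 0.0001, 0.0006] 0.01
[0.0154, 0.0001, 0.0006] 0.01
[0.0154, 0.0001, 0.0006] 0.01
```

View pics/c3.png

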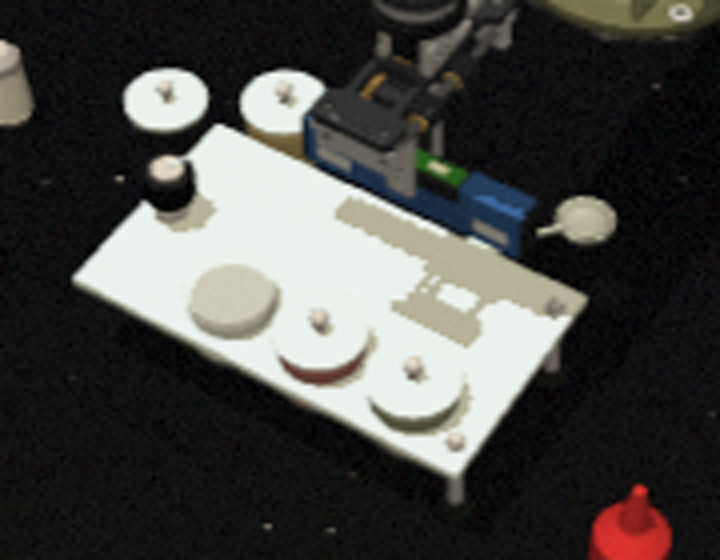

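The level hangs over the front strip, parallel to the shelf's front edge. I'll lower it now.

Request:
step_arm(commands=[0.02,0,0.0005,0,0,0,0.015,0.02,0,0.0005,0,0,0,0.015,0.018,0,0,0,0,0,0.015,0.007,0,0,0,0,0,0.015,0,0,0,0,0,0,0.015])

```text
clock: 7.78
eef_pos: [506.8, 9.5, 113.1]
eef_rot: [-3.133, 1.57, 3.049]
wrist_force: [-0.1, 0.6, -2.9]
finger_gap: 24.0
```

Request:
step_arm(commands=[0.003,0,0,0,0,0,0.015,0,0,0,0,0,0,0.015])

```text
clock: 8.02
eef_pos: [507.2, 9.1, 110.7]
eef_rot: [0.087, 1.57, -0.015]
wrist_force: [-1.0, -0.2, -2.2]
finger_gap: 23.9
```

Request:
step_arm(commands=[0.003,0,0,0,0,0,0.015,0,0,0,0,0,0,0.015])

```text
clock: 8.28
eef_pos: [507.0, 9.0, 107.3]
eef_rot: [3.125, 1.571, 3.022]
wrist_force: [0.4, -0.5, -2.7]
finger_gap: 23.7
```

Request:
step_arm(commands=[0.002,0,0,0,0,0,0.015,0,0,0,0,0,0,0.015])

```text
clock: 8.52
eef_pos: [507.2, 8.9, 105.5]
eef_rot: [-0.218, 1.571, -0.321]
wrist_force: [-1.4, -1.6, -1.2]
finger_gap: 24.2
```

Request:
step_arm(commands=[0.002,0,0,0,0,0,0.015,0,0,0,0,0,0,0.015])

```text
clock: 8.78
eef_pos: [507.4, 8.9, 104.9]
eef_rot: [-0.196, 1.57, -0.298]
wrist_force: [-8.6, -1.6, 17.4]
finger_gap: 24.2
```

Request:
step_arm(commands=[0.002,0,0,0,0,0,0.015,0,0,0,0,0,0,0.015])

```text
clock: 9.02
eef_pos: [507.4, 9.0, 104.1]
eef_rot: [-0.091, 1.569, -0.193]
wrist_force: [-15.7, -1.1, 31.9]
finger_gap: 24.0
```

Request:
step_arm(commands=[-0.001,0,0,0,0,0,0.015,0,0,0,0,0,0,0.015,0,0,0,0,0,0,0.015,0,0,0,0,0,0,0.015])

```text
clock: 9.52
eef_pos: [507.4, 9.0, 104.1]
eef_rot: [-0.082, 1.57, -0.184]
wrist_force: [-9.9, -0.8, 18.6]
finger_gap: 23.6
```

Request:
step_arm(commands=[-0.0015,0,0,0,0,0,0.015,0,0,0,0,0,0,0.04,0,0,0,0,0,0,0.05,0,0,0,0,0,0,0.05,0,0,0,0,0,0,0.05])

```text
clock: 10.15
eef_pos: [507.1, 9.0, 103.9]
eef_rot: [-3.017, 1.571, -3.119]
wrist_force: [-0.1, 0.6, -0.3]
finger_gap: 49.7
```

Request:
step_arm(commands=[-0.03,0,0,0,0,0,0.05,-0.04,0,0,0,0,0,0.05,0,0,0,0,0,0,0.02,0,0,0,0,0,0,0.0,0,0,0,0,0,0,0.0])

```text
clock: 10.78
eef_pos: [506.7, 9.0, 172.8]
eef_rot: [-3.108, 1.569, 3.073]
wrist_force: [0.7, -0.3, -0.6]
finger_gap: 23.5
```

```bash
python3 - <<'E'
from h import *
i2=shot("scene","s3")
cv2.imwrite("pics/c4.png",cv2.resize(i2[160:270,260:390,::-1],None,fx=6,fy=5.4,interpolation=2)[:600,:800])
s=dict(st());print(s["clock"],s["eef_pos"],s["finger_gap"],s["wrist_force"])
E
```

```text
10.825 [506.72696192   9.03696981 172.93872534] 19.57716455672007 [-0.28251453 -0.00268428 -0.08646286]
```

View pics/c4.png

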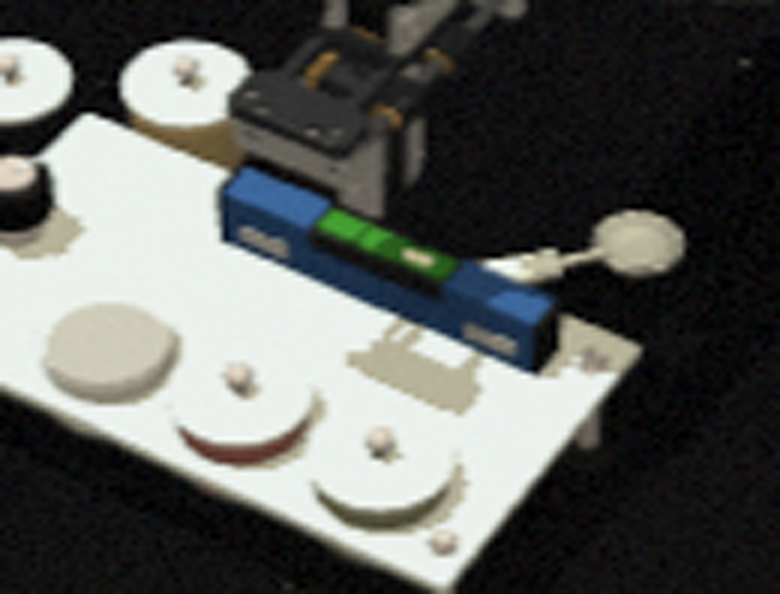

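Scene crop: the level stands upright on the strip. The vial runs from about (315,220) to (455,268), and the bubble at (418,258) has floated to the +y end, so the knob end is low as stated. Next is the knob.

```bash
python3 - <<'E'
from h import *
s=dict(st());go((550,-190,173),rot=111,s=s,n=12)
E
```

```text
q [-0.05  0.24  1.68  0.    1.23  0.05] jaw -5.9 tilt [-0.002  0.    -1.   ] need rot tool x -111 rows 12
[-0.0, -0.0161, 0.0053] -9.25
[-0.0, -0.0168, 0.0026] -9.25
[-0.0, -0.017, -0.0001] -9.25
[0.0, -0.0167, -0.0028] -9.25
[0.0, -0.0161, -0.0055] -9.25
[0.0, -0.015, -0.008] -9.25
[0.0, -0.0135, -0.0103] -9.25
[0.0, -0.0117, -0.0123] -9.25
[0.0, -0.0095, -0.0141] -9.25
[0.0, -0.0071, -0.0154] -9.25
[0.0, -0.0046, -0.0163] -9.25
[0.0, -0.0019, -0.0169] -9.25
```

Request:
step_arm(commands=[0,-0.0161,0.0053,-9.25,0,0,0.08,0,-0.0168,0.0026,-9.25,0,0,0.08,0,-0.017,0,-9.25,0,0,0.08,0,-0.0167,-0.0028,-9.25,0,0,0.08,0,-0.0161,-0.0055,-9.25,0,0,0.08])

```text
clock: 11.45
eef_pos: [525.2, -74.4, 173.2]
eef_rot: [2.195, 1.57, 2.905]
wrist_force: [-0.9, -0.4, 1.1]
finger_gap: 65.9
```

Request:
step_arm(commands=[0,-0.015,-0.008,-9.25,0,0,0.08,0,-0.0135,-0.0103,-9.25,0,0,0.08,0,-0.0117,-0.0123,-9.25,0,0,0.08,0,-0.0095,-0.0141,-9.25,0,0,0.08,0,-0.0071,-0.0154,-9.25,0,0,0.08])

```text
clock: 12.08
eef_pos: [543.3, -157.4, 173.1]
eef_rot: [1.274, 1.57, 2.791]
wrist_force: [-1.2, -0.2, 0.3]
finger_gap: 80.1
```

Request:
step_arm(commands=[0,-0.0046,-0.0163,-9.25,0,0,0.08,0,-0.0019,-0.0169,-9.25,0,0,0.08,0,0,0,0,0,0,0.08,0,0,0,0,0,0,0.08])

```text
clock: 12.58
eef_pos: [550.4, -189.5, 173.5]
eef_rot: [0.767, 1.57, 2.599]
wrist_force: [0.3, -1.5, 0.4]
finger_gap: 79.7
```

```bash
cat >> h.py <<'E'
def bub(n="scene"):
    """bubble offset along level (mm, + towards +y) from picture n; also level axis on top plane z=134"""
    im=manip.camera(n);h=cv2.cvtColor(im,cv2.COLOR_RGB2HSV).astype(int)
    P=lambda m:np.array([onz(n,p,134)[:2] for p in zip(*np.nonzero(m))])
    reg=np.zeros(h.shape[:2],bool)
    a,b=(np.array(proj(n,(x,y,134))) for x,y in((490,-100),(530,130)))
    lo,hi=np.minimum(a,b)-15,np.maximum(a,b)+15;reg[int(lo[0]):int(hi[0]),int(lo[1]):int(hi[1])]=1
    gr=reg&(h[...,0]>40)&(h[...,0]<80)&(h[...,1]>110)&(h[...,2]>40)
    bl=reg&(h[...,0]>95)&(h[...,0]<130)&(h[...,1]>100)&(h[...,2]>80)
    k=cv2.morphologyEx(gr.astype(np.uint8),cv2.MORPH_CLOSE,np.ones((7,7)))>0
    hull=cv2.convexHull(np.argwhere(gr)[:,::-1].astype(np.int32));hm=np.zeros(h.shape[:2],np.uint8);cv2.fillConvexPoly(hm,hull,1)
    pale=(hm>0)&(h[...,1]<100)&(h[...,2]>110)&reg
    u=np.array([.1018,.9948]);
    tg,tb=P(gr)@u,P(bl)@u;tp=P(pale)@u if pale.any() else np.array([np.nan])
    print(n,"green",tg.min().round(1),tg.max().round(1),"blue",tb.min().round(1),tb.max().round(1),"bubble",tp.mean().round(1),tp.size,tp.min().round(1),tp.max().round(1))
    return im
E
python3 - <<'E'
from h import *
for n in("top","scene"):
    im=bub(n)
    cv2.imwrite(f"pics/{n}4.png",cv2.resize(im[(130,170)[n=="scene"]:,][:130,(230,240)[n=="scene"]:][:,:170,::-1],None,fx=4.6,fy=4.6,interpolation=2))
r=manip.outline_of("knob","scene");
print([ (x["score"],x["centre"]) for x in r[:2]], proj("scene",(550,-190,134)))
s=dict(st());print(s["clock"]);go((550,-190,108),s=s,n=4)
E
```

```text
top green 28.5 103.9 blue -30.1 162.9 bubble 75.2 42 41.2 93.3
scene green 25.3 103.6 blue -28.4 161.4 bubble 83.4 12 76.0 90.9
[(0.59, [192.8, 261.4])] (np.float64(191.5184942452991), np.float64(261.9782501731499))
12.725
q [-0.39  0.4   1.46  0.    1.28 -2.23] jaw 105.1 tilt [-0.  0. -1.] need rot tool x 0 rows 4
[0.0165, 0.0002, -0.0001] 0.0
[0.0165, 0.0002, -0.0001] 0.0
[0.0165, 0.0002, -0.0001] 0.0
[0.0165, 0.0002, -0.0001] 0.0
```

View pics/scene4.png

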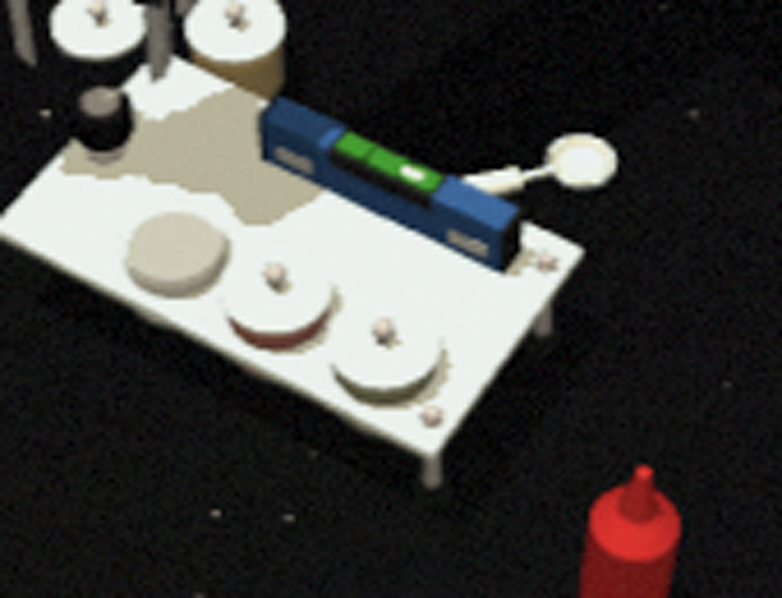

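The scene crop puts the bubble about 18 mm towards +y (83.4 against a vial middle near 65.5). That is about 2.4 rad of clockwise turn, and the fingers straddle the knob at (103,125).

Request:
step_arm(commands=[0.0165,0,0,0,0,0,0.08,0.0165,0,0,0,0,0,0.08,0.0165,0,0,0,0,0,0.08,0.0155,0,0,0,0,0,0.08,0,0,0,0,0,0,0.08])

```text
clock: 13.35
eef_pos: [550.1, -189.8, 107.4]
eef_rot: [0.905, 1.568, 2.74]
wrist_force: [0.1, 0.9, -0.2]
finger_gap: 79.7
```

Request:
step_arm(commands=[0,0,0,0,0,0,0.05,0,0,0,0,0,0,0.05,0,0,0,0,0,0,0.03,0,0,0,0,0,0,0.03,0,0,0,0,0,0,0.03], squeeze=15)

```text
clock: 13.98
eef_pos: [550.7, -190.0, 109.1]
eef_rot: [-1.813, 1.571, 0.022]
wrist_force: [-1.5, 0.8, 2.0]
finger_gap: 41.6
```

```bash
python3 - <<'E'
from h import *
s=st();print(s)
E
```

```text
{'clock': 13.975, 'joints': array([-3.95186660e-01,  4.64268694e-01,  1.52889362e+00,  8.37735664e-05,
        1.14825783e+00, -2.23040643e+00]), 'qd': array([-0.00016438,  0.00343506, -0.00100364,  0.00190131, -0.00161324,
        0.00030823]), 'effort': array([-1.51350056e-01, -5.88728857e+01, -3.22427917e+01, -1.12671065e-01,
       -8.37405073e-02, -9.03409033e-03]), 'eef_pos': array([ 550.68577432, -190.02913856,  109.11829483]), 'eef_rot': array([-1.81342664,  1.57060766,  0.02175879]), 'wrist_force': array([-1.4583033 ,  0.81860254,  1.98273748]), 'moment': array([ 0.10669631, -0.06869317,  0.03108616]), 'finger_gap': 41.63506916404515}
```

Request:
step_arm(commands=[0,0,0,0,0,0,0.03,0,0,0,5,0,0,0.03,0,0,0,8,0,0,0.03,0,0,0,8,0,0,0.03,0,0,0,8,0,0,0.03], squeeze=40)

```text
clock: 14.6
eef_pos: [550.7, -190.0, 109.1]
eef_rot: [-1.722, 1.571, -0.397]
wrist_force: [-0.3, 0.7, 2.4]
finger_gap: 41.3
```

```bash
python3 - <<'E'
from h import *
s=st();print(s["joints"].round(3),s["eef_pos"],s["wrist_force"],s["moment"]);bub("scene");bub("top")
E
```

```text
[-0.395  0.464  1.529 -0.     1.148 -1.72 ] [ 550.72596978 -189.99057072  109.12389574] [-0.2780423   0.69414109  2.35704462] [ 0.15769745 -0.08344181  0.14920446]
scene green 25.7 105.1 blue -31.1 173.3 bubble 83.4 11 76.0 90.9
top green 28.5 105.8 blue -30.3 164.1 bubble 76.2 37 43.8 93.1
```

Request:
step_arm(commands=[0,0,0,9,0,0,0.03,0,0,0,9,0,0,0.03,0,0,0,9,0,0,0.03,0,0,0,9,0,0,0.03,0,0,0,9,0,0,0.03])

```text
clock: 15.32
eef_pos: [550.7, -190.0, 109.1]
eef_rot: [-0.853, 1.571, -0.311]
wrist_force: [0.1, 0.8, 2.4]
finger_gap: 41.5
```

Request:
step_arm(commands=[0,0,0,6,0,0,0.03,0,0,0,0,0,0,0.03,0,0,0,0,0,0,0.03,0,0,0,0,0,0,0.03,0,0,0,0,0,0,0.03])

```text
clock: 15.95
eef_pos: [550.7, -190.0, 109.1]
eef_rot: [-0.699, 1.571, -0.258]
wrist_force: [-0.0, 1.1, 5.3]
finger_gap: 41.2
```

Request:
step_arm(commands=[0,0,0,0,0,0,0.03,0,0,0,0,0,0,0.03,0,0,0,0,0,0,0.03,0,0,0,0,0,0,0.03,0,0,0,0,0,0,0.03])

```text
clock: 16.58
eef_pos: [550.8, -190.0, 109.1]
eef_rot: [-0.629, 1.571, -0.19]
wrist_force: [-0.1, 1.3, 5.6]
finger_gap: 41.4
```

```bash
python3 - <<'E'
from h import *
s=st();print(s["joints"].round(3),s["eef_pos"],s["wrist_force"],s["moment"]);im=bub("scene");bub("top")
cv2.imwrite("pics/s5.png",cv2.resize(im[165:245,250:370,::-1],None,fx=6.5,fy=6.5,interpolation=2))
E
```

```text
[-0.395  0.464  1.529  0.     1.148 -0.835] [ 550.75251009 -190.00147163  109.07437474] [-0.06727694  1.34818901  5.64002044] [ 0.26375478 -0.03313007  0.17293908]
scene green 25.7 105.7 blue -31.1 166.3 bubble 74.5 12 65.8 81.3
top green 28.5 106.2 blue -30.1 165.0 bubble 71.5 41 38.7 100.0
```

View pics/s5.png

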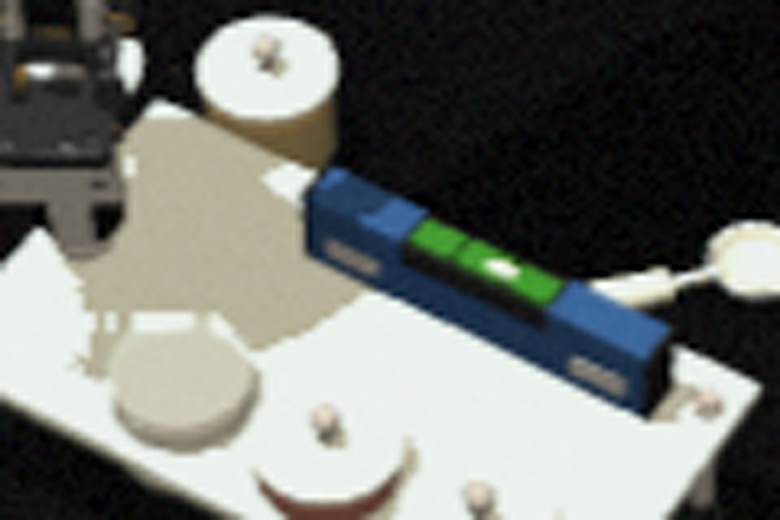

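The bubble has moved about 9 mm and is now at (500,268) in the crop; about 8 mm remain.

Request:
step_arm(commands=[0,0,0,9,0,0,0.03,0,0,0,9,0,0,0.03,0,0,0,9,0,0,0.03,0,0,0,9,0,0,0.03,0,0,0,9,0,0,0.03])

```text
clock: 17.3
eef_pos: [550.8, -190.0, 109.1]
eef_rot: [0.162, 1.57, -0.189]
wrist_force: [0.1, 2.2, 5.8]
finger_gap: 41.6
```

Request:
step_arm(commands=[0,0,0,9,0,0,0.03,0,0,0,5,0,0,0.03,0,0,0,0,0,0,0.03,0,0,0,0,0,0,0.03,0,0,0,0,0,0,0.03])

```text
clock: 17.92
eef_pos: [550.8, -190.1, 109.1]
eef_rot: [0.565, 1.57, -0.026]
wrist_force: [0.3, 2.0, 5.4]
finger_gap: 41.3
```

Request:
step_arm(commands=[0,0,0,0,0,0,0.03,0,0,0,0,0,0,0.03,0,0,0,0,0,0,0.03,0,0,0,0,0,0,0.03,0,0,0,0,0,0,0.03])

```text
clock: 18.55
eef_pos: [550.8, -190.0, 109.1]
eef_rot: [0.567, 1.57, -0.024]
wrist_force: [-0.3, 1.2, 5.6]
finger_gap: 41.3
```

```bash
python3 - <<'E'
from h import *
s=st();print(s["joints"].round(3),s["eef_pos"],s["wrist_force"],s["moment"]);im=bub("scene");i2=bub("top")
a=cv2.resize(im[190:235,300:360,::-1],None,fx=13,fy=6.5,interpolation=2);b=cv2.resize(i2[205:240,270:350,::-1],(780,290),interpolation=2)
cv2.imwrite("pics/s6.png",np.vstack([a,b]))
E
```

```text
[-0.395  0.464  1.529  0.     1.148  0.195] [ 550.75736425 -190.03232773  109.10780665] [-0.34182767  1.17505609  5.55841595] [ 0.30856738 -0.01881847 -0.11306149]
scene green 27.5 106.2 blue -31.5 163.4 bubble 68.5 12 60.9 76.0
top green 28.8 106.2 blue -27.7 165.5 bubble 68.0 43 41.2 100.0
```

View pics/s6.png

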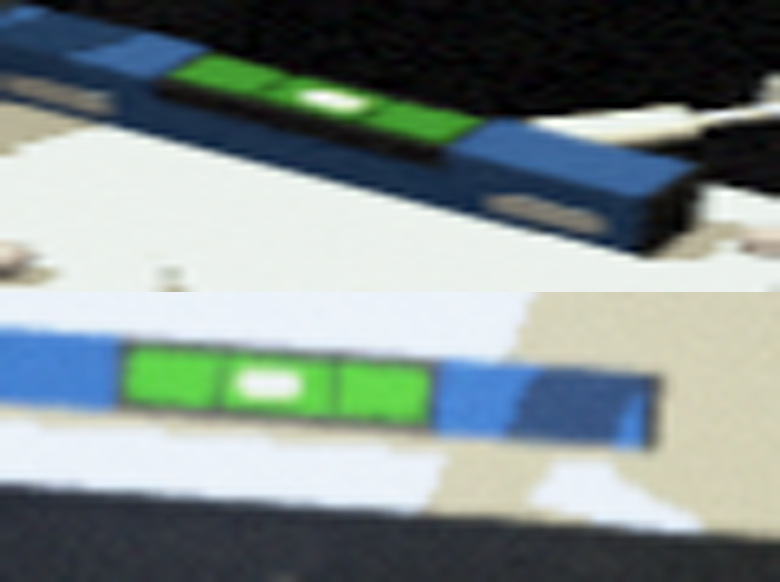

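In the top crop the lines are at columns 220 and 337 and the bubble is centred at 268, so it is about 2.4 mm towards +y. I'll turn another 18° or so and release.

Request:
step_arm(commands=[0,0,0,9,0,0,0.03,0,0,0,9,0,0,0.03,0,0,0,0,0,0,0.03,0,0,0,0,0,0,0.07,0,0,0,0,0,0,0.08])

```text
clock: 19.27
eef_pos: [550.4, -190.1, 108.6]
eef_rot: [-2.326, 1.57, 3.053]
wrist_force: [0.2, -0.3, -0.3]
finger_gap: 57.9
```

Request:
step_arm(commands=[0,0,0,0,0,0,0.08,-0.03,0,0,0,0,0,0.08,-0.04,0,0,0,0,0,0.08,0,0,0,0,0,0,0,0,0,0,0,0,0,0])

```text
clock: 19.9
eef_pos: [550.4, -189.9, 178.2]
eef_rot: [-2.599, 1.57, 2.779]
wrist_force: [0.1, -0.0, 0.0]
finger_gap: 63.3
```

Request:
step_arm(commands=[0,0,0,0,0,0,0,0,0,0,0,0,0,0,0,0,0,0,0,0,0,0,0,0,0,0,0,0])

```text
clock: 20.4
eef_pos: [550.6, -190.0, 178.8]
eef_rot: [-2.521, 1.571, 2.857]
wrist_force: [-0.1, -0.2, -0.5]
finger_gap: 23.2
```

```bash
python3 - <<'E'
from h import *
im=bub("scene");i2=bub("top")
a=cv2.resize(im[190:235,300:360,::-1],None,fx=13,fy=6.5,interpolation=2);b=cv2.resize(i2[205:240,270:350,::-1],(780,290),interpolation=2)
cv2.imwrite("pics/s7.png",np.vstack([a,b]))
# level mid: blue outline in top
h=cv2.cvtColor(i2,cv2.COLOR_RGB2HSV);m=((h[...,0]>40)&(h[...,0]<130)&(h[...,1]>110)&(h[...,2]>60))
m[:205]=0;m[245:]=0;m[:,:255]=0;m[:,360:]=0
P=np.array([onz("top",p,134)[:2] for p in zip(*np.nonzero(m))]).astype(np.float32);rc=cv2.minAreaRect(P);print(rc)
s=st();print(s["clock"],s["eef_pos"],s["joints"])
go((rc[0][0],rc[0][1],175),84.1,s=s)
E
```

```text
scene green 27.5 106.2 blue -28.4 163.4 bubble 66.0 14 58.3 73.8
top green 28.8 106.4 blue -27.7 165.5 bubble 66.1 41 41.2 83.6
((507.8973388671875, 17.254104614257812), (193.18771362304688, 21.148231506347656), 84.23237609863281)
20.5 [ 550.63203875 -190.02514988  178.92410015] [-3.95184731e-01  3.93762184e-01  1.45799303e+00  9.80910948e-06
  1.28989579e+00  5.09746913e-01]
q [-0.4   0.39  1.46  0.    1.29  0.51] jaw -51.8 tilt [-0.  0. -1.] need rot tool x 44.1 rows 5
[0.0008, 0.0189, -0.0379] 8.81
[0.0008, 0.0129, -0.0403] 8.81
[0.0008, 0.0065, -0.0418] 8.81
[0.0008, 0.0001, -0.0423] 8.81
[0.0008, -0.0064, -0.0418] 8.81
```

View pics/s7.png

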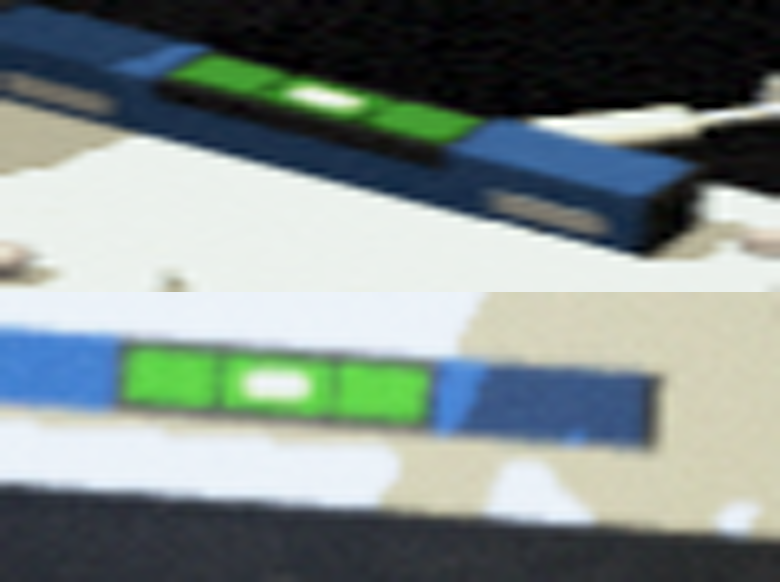

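The bubble is now centred (column 278 against a middle of 278), with the hand off. I'll move over the level with fingers closed and press.

Request:
step_arm(commands=[0,0.0189,-0.0379,8.8,0,0,0,0,0.0129,-0.0403,8.8,0,0,0,0,0.0065,-0.0418,8.8,0,0,0,0,0,-0.0423,8.8,0,0,0,0,-0.0064,-0.0418,8.8,0,0,0], squeeze=20)

```text
clock: 21.12
eef_pos: [507.5, 18.4, 179.1]
eef_rot: [1.726, 1.57, 0.048]
wrist_force: [-0.7, 0.5, -0.6]
finger_gap: 0.6
```

Request:
step_arm(commands=[0.015,0,0,0,0,0,0,0.015,0,0,0,0,0,0,0.006,0,0,0,0,0,0,0,0,0,0,0,0,0,0,0,0,0,0,0,0])

```text
clock: 21.75
eef_pos: [508.1, 16.7, 143.2]
eef_rot: [1.677, 1.57, 0.004]
wrist_force: [0.6, -0.5, 0.7]
finger_gap: 0.5
```

```bash
python3 - <<'E'
from h import *
s=st();print(s["clock"],s["eef_pos"],s["joints"],s["finger_gap"],s["wrist_force"])
go((507.9,17.2,137),84.1,s=s,n=1)
E
```

```text
21.75 [508.11435837  16.74719471 143.23723296] [-3.91165109e-02  2.69678182e-01  1.71189952e+00  2.00604099e-05
  1.15958923e+00  1.63409727e+00] 0.5438505111335042 [ 0.55313036 -0.5419498   0.74633754]
q [-0.04  0.27  1.71  0.    1.16  1.63] jaw -95.9 tilt [ 0.  0. -1.] need rot tool x 0.0 rows 1
[0.0062, -0.0003, -0.0004] 0.03
```

Request:
step_arm(commands=[0.003,0,0,0,0,0,0,0.003,0,0,0,0,0,0,0,0,0,0,0,0,0])

```text
clock: 22.12
eef_pos: [507.7, 17.2, 136.7]
eef_rot: [-1.523, 1.57, 3.088]
wrist_force: [-0.1, 0.6, -0.1]
finger_gap: 0.3
```

Request:
step_arm(commands=[0.001,0,0,0,0,0,0,0,0,0,0,0,0,0])

```text
clock: 22.38
eef_pos: [507.9, 17.2, 135.9]
eef_rot: [1.321, 1.571, -0.352]
wrist_force: [1.0, -0.3, 0.4]
finger_gap: 0.5
```

Request:
step_arm(commands=[0.001,0,0,0,0,0,0,0,0,0,0,0,0,0])

```text
clock: 22.62
eef_pos: [507.8, 17.2, 134.9]
eef_rot: [-1.571, 1.571, 3.039]
wrist_force: [0.3, 0.1, -0.2]
finger_gap: 0.4
```

Request:
step_arm(commands=[0.001,0,0,0,0,0,0,0,0,0,0,0,0,0])

```text
clock: 22.88
eef_pos: [507.9, 17.2, 134.3]
eef_rot: [1.715, 1.57, 0.042]
wrist_force: [-0.6, 0.3, 4.5]
finger_gap: 0.4
```

Request:
step_arm(commands=[0.0007,0,0,0,0,0,0,0,0,0,0,0,0,0])

```text
clock: 23.12
eef_pos: [508.2, 17.1, 134.2]
eef_rot: [1.618, 1.569, -0.055]
wrist_force: [-4.1, -0.6, 11.6]
finger_gap: 0.9
```

Contact holds at about 11 N. I'll let it settle and check the bubble.

Request:
step_arm(commands=[0,0,0,0,0,0,0,0,0,0,0,0,0,0,0,0,0,0,0,0,0,0,0,0,0,0,0,0,0,0,0,0,0,0,0])

```text
clock: 23.75
eef_pos: [508.2, 17.1, 134.2]
eef_rot: [1.611, 1.57, -0.062]
wrist_force: [-3.0, 0.5, 12.0]
finger_gap: 0.4
```

Request:
step_arm(commands=[0,0,0,0,0,0,0,0,0,0,0,0,0,0,0,0,0,0,0,0,0,0,0,0,0,0,0,0,0,0,0,0,0,0,0])

```text
clock: 24.38
eef_pos: [508.2, 17.1, 134.3]
eef_rot: [1.597, 1.569, -0.076]
wrist_force: [-3.6, -0.0, 11.2]
finger_gap: -0.0
```

```bash
python3 - <<'E'
from h import *
im=bub("scene");i2=manip.camera("top")
a=cv2.resize(im[180:235,290:360,::-1],(780,400),interpolation=2)
b=cv2.resize(i2[195:245,250:390,::-1],(780,200),interpolation=2)
cv2.imwrite("pics/s8.png",np.vstack([a,b]))
s=st();print(s["clock"],s["eef_pos"],s["wrist_force"])
E
```

```text
scene green 27.5 106.2 blue -31.1 160.8 bubble 68.9 1 68.9 68.9
24.475 [508.17212406  17.13571215 134.25860439] [-3.0245381  -0.13550039 12.00187241]
```

View pics/s8.png

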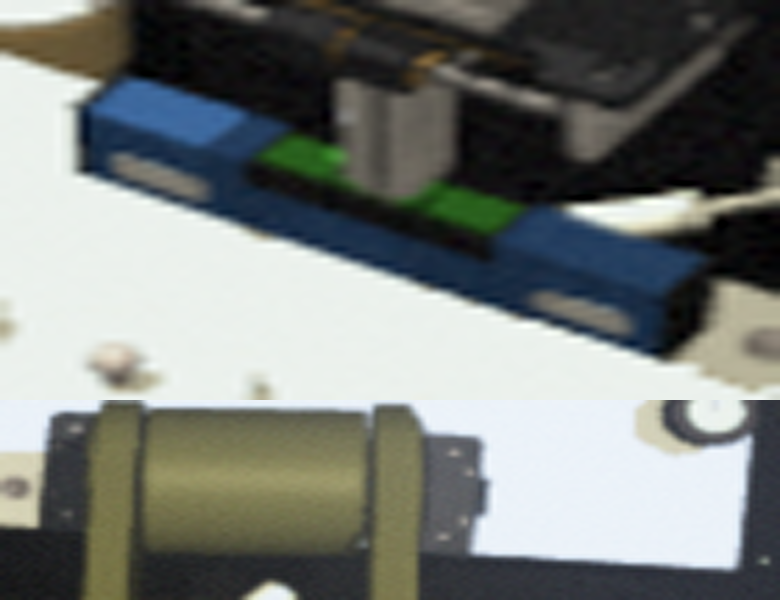

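The finger covers the bubble here, so I can't see it while pressing. I'll lift, shift 55 mm along the level towards +y and press there, with the vial in view.

Request:
step_arm(commands=[-0.0055,0,0,0,0,0,0,0,0,-0.0275,0,0,0,0,0,0,-0.0275,0,0,0,0,0.003,0,0,0,0,0,0,0,0,0,0,0,0,0])

```text
clock: 25.1
eef_pos: [513.2, 71.4, 135.4]
eef_rot: [-1.215, 1.57, -2.888]
wrist_force: [-0.4, 0.2, -0.1]
finger_gap: 0.6
```

Request:
step_arm(commands=[0.001,0,0,0,0,0,0,0,0,0,0,0,0,0])

```text
clock: 25.35
eef_pos: [513.5, 71.3, 134.7]
eef_rot: [-0.381, 1.571, -2.055]
wrist_force: [-0.1, 0.5, 0.5]
finger_gap: 0.9
```

Request:
step_arm(commands=[0.001,0,0,0,0,0,0,0,0,0,0,0,0,0])

```text
clock: 25.6
eef_pos: [513.6, 71.5, 134.3]
eef_rot: [1.142, 1.57, -0.531]
wrist_force: [-1.7, -2.1, 6.1]
finger_gap: 0.8
```

Request:
step_arm(commands=[0.0005,0,0,0,0,0,0,0,0,0,0,0,0,0,0,0,0,0,0,0,0,0,0,0,0,0,0,0,0,0,0,0,0,0,0])

```text
clock: 26.22
eef_pos: [513.8, 71.5, 134.2]
eef_rot: [1.391, 1.57, -0.282]
wrist_force: [-2.8, -1.9, 9.9]
finger_gap: 0.3
```

Request:
step_arm(commands=[0,0,0,0,0,0,0,0,0,0,0,0,0,0,0,0,0,0,0,0,0,0,0,0,0,0,0,0,0,0,0,0,0,0,0])

```text
clock: 26.85
eef_pos: [513.8, 71.5, 134.3]
eef_rot: [1.398, 1.569, -0.276]
wrist_force: [-3.7, -2.2, 10.8]
finger_gap: 0.4
```

```bash
python3 - <<'E'
from h import *
im=bub("scene");i2=manip.camera("top")
a=cv2.resize(im[180:235,290:360,::-1],(780,400),interpolation=2)
b=cv2.resize(i2[195:245,250:390,::-1],(780,200),interpolation=2)
cv2.imwrite("pics/s9.png",np.vstack([a,b]))
s=st();print(s["clock"],s["eef_pos"],s["wrist_force"])
E
```

```text
scene green 27.5 105.1 blue -31.1 161.4 bubble 68.5 15 58.3 103.6
26.95 [513.76107036  71.50722598 134.24194929] [-4.04263808 -3.11883953  9.78670715]
```

View pics/s9.png

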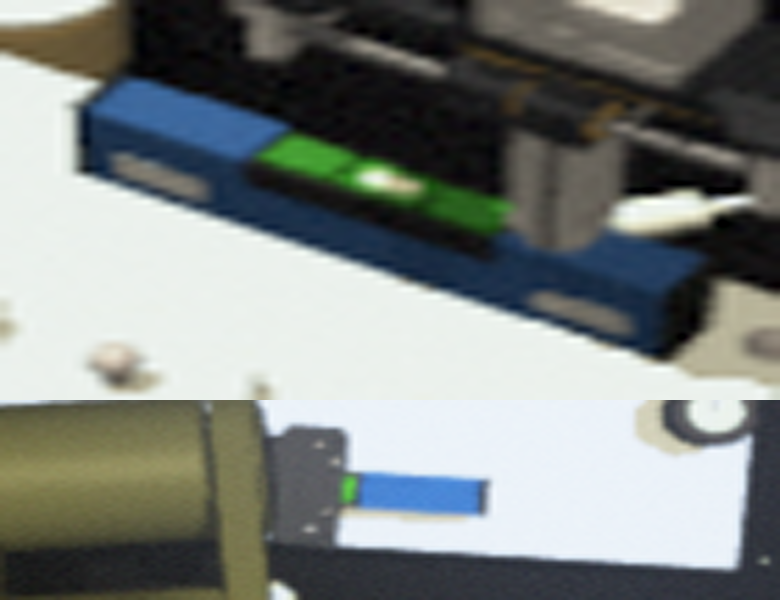

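Scene crop: the bubble at (391,182) sits midway between the lines at about 350 and 430 while the finger presses with about 10 N. I'll hand in.

```bash
python3 -c "
from cell import manip
print(manip.read_state()['wrist_force'],manip.sign_off())"
```

```text
the job is handed in; nothing more can be done
[-4.04263808 -3.11883953  9.78670715] None
```

I handed the job in at about 27 s of the 72 s allowed, with the closed fingers still pressing on the level. Sign-off gives no verdict.

- **Placing:** I stood the spirit level on the front strip and pressed it with about 19–32 N at the wrist to bed it, then let go.
- **Levelling:** I turned the knob about 155° clockwise in one grip and released it. With the hand off, the bubble was centred between the lines in the top view.
- **Final press:** My first press, in the middle of the level, hid the bubble under the finger. I moved 55 mm along the level towards +y and pressed there instead.
- **Last checks:** The wrist showed 9.8 N upward plus about 5 N sideways. The scene picture showed the bubble midway between the lines and the level standing flat on the shelf.
- **Limits of the checks:** In that last press my colour-based bubble reading was partly spoiled by the finger (68.5 mm, against 66 mm with the hand off). I relied on the picture instead. I did not measure the other objects again at the end. I felt no unexpected contact, and those visible in the pictures looked unmoved.

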